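Pack the last two dropper bottles into the round tray

TASK

Seven slim dropper bottles belong in the round steel tray, one in the middle and six round it; two of them still stand on the worktop. Set each of these two upright on the tray's floor in one of the two empty places, without dropping it, and leave the five bottles already there standing in their places.

Things in the scene. Friction and masses are not known exactly. Their poses are not given: they have to be found in the camera images.
- drop_1_mid (a point): One of the two bottles to pack, standing on the worktop: slim amber glass, paper label, tall slender white cap, 60 g, 100 mm high; body 36 mm across up to 49 mm, sloping shoulder to 63 mm, straight cap 20 mm across from 63 to 100 mm above the foot. Point on its axis, half-way up (50 mm above the foot); z points to the cap.
- drop_2_mid (a point): The other bottle to pack, of the same kind, on the worktop; point and axes as for the first. A stouter amber bottle (45 mm body, wide short cap) and a small brown vial (32 x 62 mm) stand near and are not wanted.
- tray: Round steel tray, fixed to the worktop, 145 mm across, inside 140 mm; inner floor 3 mm above the worktop, upright wall to 28 mm with a rolled rim to 30 mm. Origin: centre of its underside, z up. Its seven places, one in the middle and six round it, lie 46 mm apart in a honeycomb; five hold standing bottles, two are empty.
- gap_1 (a point): Centre of one empty place, on the tray's inner floor, beside the wall; neighbours are the middle bottle and one on each side in the ring. z points up. The tray's middle lies 46 mm off along this point's -x. Fingers have most room closing along its (0.866, 0.5, 0), which passes between the neighbours. In between, bodies are about 10 mm apart and caps 26 mm: room for fingers at the caps only.
- gap_2 (a point): Centre of the other empty place, on the tray's inner floor, beside the wall; neighbours are the middle bottle and one on each side in the ring. z points up. The tray's middle lies 46 mm off along its (0.5, -0.866, 0). Fingers have most room closing along its y, which passes between the neighbours. In between, bodies are about 10 mm apart and caps 26 mm: room for fingers at the caps only.
- stand_1_mid (a point): The bottle in the middle of the tray: same kind as those to be packed, loose, to be left standing. The point is on its axis, 50 mm above its foot.
- stand_2_mid (a point): A bottle in the ring of the tray: same kind as those to be packed, loose, to be left standing. The point is on its axis, 50 mm above its foot.
- stand_3_mid (a point): A bottle in the ring of the tray: same kind as those to be packed, loose, to be left standing. The point is on its axis, 50 mm above its foot.
- stand_4_mid (a point): A bottle in the ring of the tray: same kind as those to be packed, loose, to be left standing. The point is on its axis, 50 mm above its foot.
- stand_5_mid (a point): A bottle in the ring of the tray: same kind as those to be packed, loose, to be left standing. The point is on its axis, 50 mm above its foot.
Things that resemble listed ones, but are neither listed nor needed, are in the scene too. Leave any purple look-alike of the part that bears stand_5_mid alone. What is shaped like the part that bears drop_1_mid but red is not meant.

How it is judged:
By the outcome, as a careful person would: the job done as asked, in the order asked, and still so for the second after the job is handed in, with the robot touching nothing.
It also fails if it takes over 51 s, if anything falls off the work surface, if the arm or the gripper's body presses on something with over 40 N, if the wrist force passes 120 N, or if a joint passes its speed limit or range.

ROBOT

A 7-joint arm with a two-finger parallel gripper is mounted at the origin on a cart in front of the work surface, level with it; the furniture and walls round the work are solid. World frame = base frame: x ahead of the robot, y to its left, z up, the work surface at z = 0. Lengths are in m, angles in degrees, forces in N, time in s.
With the tool pointing down it reaches from about 0.4 to 0.75 m from the base axis. Payload 19.5 kg.
Tool frame: the origin (TCP) lies on the centre line of the jaws, within the pads' length; the fingertips stand 22 mm ahead of it and the grasp point (between the pads) lies 3 mm ahead of it; z points along the fingers, y is the direction in which the jaws open and shut (so a half turn about z gives the same grasp; the last joint's range is limited). The gripper opens to 85 mm and grips with 20 to 120 N. Pads are 22 mm wide; open, the fingers measure 114 mm over their backs; the gripper's body (76 mm by 85 mm) begins 54 mm behind the grasp point. The pads swing forward as they close: fully open they stand 13 mm farther back than shut.
Start: joints at [-74.066, 40.479, -1.581, 85.061, 1.261, 54.483, -4.326], TCP at [0.181, 0.546, 0.253] pointing down, gripper open.
Joint ranges: [-155.06, 155.06], [-18.47, 123.98], [-90, 86.84], [0, 140.48], [-83.41, 263.41], [0, 116], [-161.91, 161.91]. Speed limits (degrees/s): [108.29, 108.29, 147.25, 147.25, 172.46, 172.46, 172.46].

INTERFACE

Orientations are given as a 3x3 rotation matrix whose columns are the frame's x, y, z axes.
In Python, from bench import * gives the robot as it stands.
- The arm moves only by the tool apply_moves, never from a script. Its argument "plan" is a list of rows, each a list of 5 numbers: the shift along the tool's x, y, z in m, then the turn about the tool's z in rad, then the finger opening in m, from 0 to 0.0854. In form: [[x, y, z, yaw, hand], ...]. A call has 1 to 12 rows; each row shifts and turns the commanded pose from where the row before left it, along the tool's axes as they then stand; what a row does not reach is not made up. A row lasts 1/12 s, in which the tool goes at most 41.7 mm and 7.16 degrees, less where a joint would pass 70% of its speed; a pose out of reach is approached as far as the arm can. A call with a gripper value outside its range is refused whole. The fingers move at their own pace and stop on an object; the grip force is fixed at half the most. Time passes only in rows, so rows that do not move let the fingers close. It gives the time, the measured TCP pose, the force and the opening at its end, in the units of the state.
- sense(): the state, without advancing time (a new reading comes with each control period).
- grab_frame(name): name is "side" or "top" or "wrist"; returns a dict with "image" (420x560x3 uint8, red, green, blue), "depth" (420x560 float32, m along the optical axis (not along the pixel's ray), 0 where there is no reading), "K" (3x3 intrinsics, pixels), "R" (3x3) and "t" (3): a world point X has camera coordinates R X + t. Camera axes: x right, y down, z forward; pixel columns grow to the right and rows downward; lengths in m; the calibration is good to about 2 mm. A picture is of the moment at which its call begins.
- close_job(): hands the job in, once; it reports no verdict.
Trained networks look in a picture, given as the dict that the camera call returned (one of the last four; its "shot" number tells which), for a name from the list of things; names that differ only in an ending like _2 or _b are one class to them, and where a whole thing is asked for, a point or a joint stands for the part that bears it (a point fixed in the world has none). Each returns a list of dicts, best first, with "conf" (0 to 1); they miss things now and then, are a little off and sometimes report something else, mostly with a low value. They report only what shows in the picture. A call takes as long as a camera call. They do not tell look-alikes from the thing itself.
- look_for(picture, name): "bbox" ([left, top, right, bottom] in pixels, round what is visible of it).
- masks_of(picture, name): "region" (420x560 bool, what is visible of it) and "bbox" ([left, top, right, bottom] in pixels, round what is visible of it).
- spot_point(picture, name): "xy" ([column, row] in pixels: a listed point, or the origin of a listed thing).
The state is a dict: "time": time; "joint_positions": joint angles; "joint_vel": joint speeds; "tau": joint torques, N m; "position": TCP position; "ee_rot": TCP orientation; "contact_force": force on the tool from outside, world axes, zero at the start; "wrist_torque": the same for the moment, N m; "gripper_width": finger opening in m.
Only numpy, scipy, OpenCV 4.12 (cv2) and the standard library are available. Lean on these libraries where they do the work, as an engineer would, in place of code of your own. Each camera call takes 0.05 s, during which the arm holds its last target.

## Working session

There is one attempt and no reset: what is moved stays moved. The work goes in short steps, Python scripts to look and compute and a tool call to move; the robot and the scene stay as the last step left them, time stands still between calls to the robot, and variables do not carry over. Pictures are saved under pics/ and viewed, and the job is handed in when it is done.

Besides the shell and the picture viewer there is one more tool, called after "Call:" as name(argument=value, ...) on one line, values as JSON. apply_moves: Moves the arm, as the interface text tells. Its arguments: {"type":"object","properties":{"plan":{"type":"array"}},"required":["plan"]}

```bash
ls; mkdir -p pics; python3 - <<'E'
from bench import *
import cv2,numpy as np,pickle
s=sense()
for k,v in s.items(): print(k,np.round(v,3).tolist())
for n in ["side","top","wrist"]:
    f=grab_frame(n)
    cv2.imwrite(f"pics/{n}0.png",f["image"][:,:,::-1])
    pickle.dump(f,open(f"{n}0.pkl","wb"))
    print(n,f["K"].tolist(),np.round(f["R"],3).tolist(),np.round(f["t"],3).tolist())
    for nm in ["drop_1_mid","stand_1_mid","gap_1","tray"]:
        for d in spot_point(f,nm): print(nm,np.round(d["xy"],1),round(d["conf"],2))
E
```

```text
pics
time 0.0
joint_positions [-74.064, 40.513, -1.582, 85.083, 1.259, 54.48, -4.325]
joint_vel [0.062, 0.019, 0.008, -0.082, -0.047, 0.041, -0.0]
tau [0.0, -88.321, 1.235, -23.616, 0.017, 0.007, 0.0]
position [0.181, 0.546, 0.253]
ee_rot [[-0.949, 0.314, -0.0], [0.314, 0.949, -0.001], [-0.0, -0.001, -1.0]]
contact_force [0.833, -0.167, -0.012]
wrist_torque [0.046, 0.013, -0.031]
gripper_width 0.085
side [[409.28405178419723, 0.0, 275.41309085279596], [0.0, 409.28405178419723, 204.73216367500277], [0.0, 0.0, 1.0]] [[1.0, -0.016, 0.0], [-0.011, -0.689, -0.725], [0.011, 0.725, -0.689]] [-0.554, 0.055, 1.21]
drop_1_mid [286.8 220.6] 0.62
drop_1_mid [296.6 244.2] 0.52
stand_1_mid [271.1 161. ] 0.54
gap_1 [257.7 173.6] 0.84
gap_1 [270.2 181.6] 0.62
tray [268.  175.1] 0.55
top [[469.39927326118425, 0.0, 281.8407771966646], [0.0, 469.39927326118425, 209.56285639226513], [0.0, 0.0, 1.0]] [[-0.02, -1.0, 0.017], [-0.986, 0.017, -0.167], [0.167, -0.02, -0.986]] [0.018, 0.551, 1.037]
drop_1_mid [308.4 201. ] 0.73
drop_1_mid [334.9 181.6] 0.51
stand_1_mid [192.1 217.5] 0.68
stand_1_mid [334.1 179.8] 0.5
gap_1 [193.4 237.8] 0.96
gap_1 [218.3 216.4] 0.56
tray [193.8 224. ] 0.59
wrist [[301.2072237661759, 0.0, 277.9925931452197], [0.0, 301.2072237661759, 207.33617475026932], [0.0, 0.0, 1.0]] [[0.315, 0.949, -0.001], [0.916, -0.303, 0.264], [0.25, -0.084, -0.964]] [-0.576, -0.035, 0.378]
```

```bash
python3 - <<'E'
import cv2
a=cv2.imread("pics/top0.png")[130:290,130:390];cv2.imwrite("pics/top0z.png",cv2.resize(a,None,fx=3,fy=3,interpolation=2))
a=cv2.imread("pics/side0.png")[110:310,180:440];cv2.imwrite("pics/side0z.png",cv2.resize(a,None,fx=3,fy=3,interpolation=2))
E
```

```text
(no output)
```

View pics/top0.png

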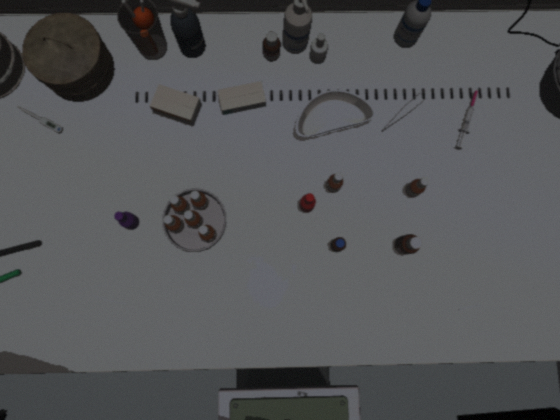

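View pics/top0z.png

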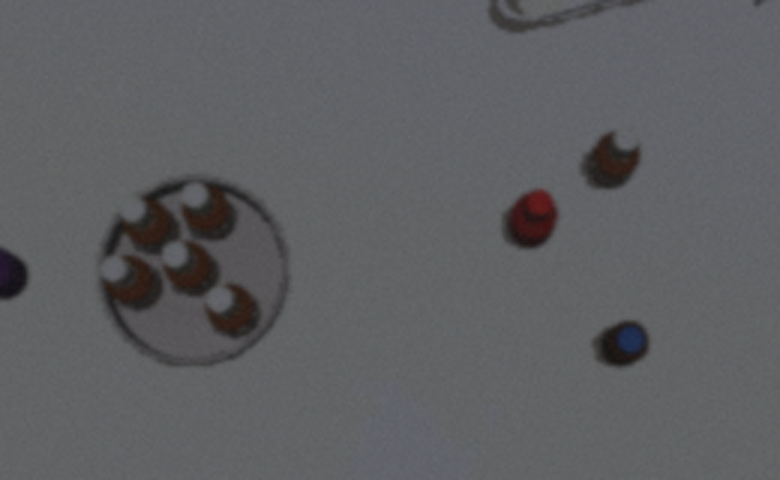

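View pics/side0z.png

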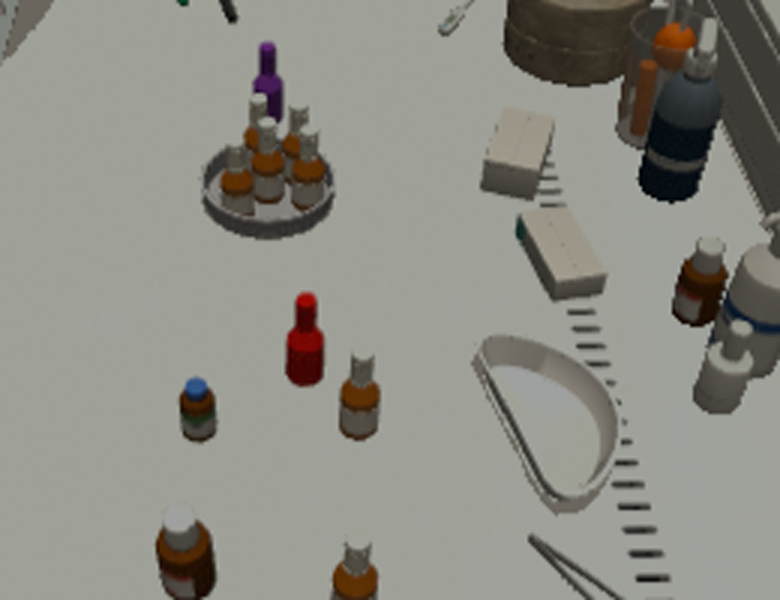

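View pics/wrist0.png

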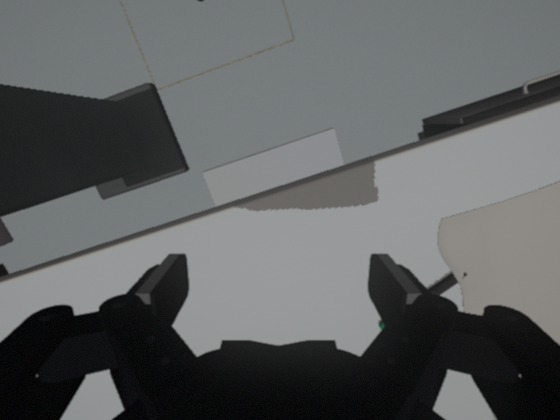

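View pics/side0.png

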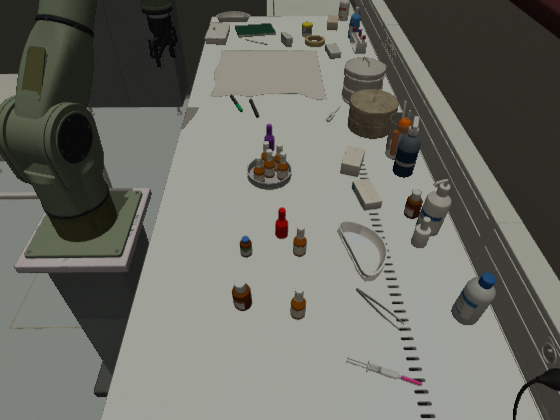

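The wanted bottles are at top (335,182) and (416,187). The tray is at (194,220), with its empty places on the right (218,216) and at the bottom (193,238). The red, purple, blue-capped and stout ones are distractors. Next I measure positions from depth.

```bash
cat > h.py <<'E'
import numpy as np,pickle,cv2
def cloud(f):
    d=f["depth"];v,u=np.mgrid[:420,:560];K=f["K"]
    P=np.stack([(u-K[0,2])/K[0,0]*d,(v-K[1,2])/K[1,1]*d,d],-1)
    W=(P-f["t"])@f["R"]; W[d==0]=np.nan
    return W
def proj(f,X):
    c=np.asarray(X)@f["R"].T+f["t"];p=c@f["K"].T;return p[...,:2]/p[...,2:]
E
python3 - <<'E'
from h import *
for n in ["top","side"]:
    f=pickle.load(open(n+"0.pkl","rb"));W=cloud(f)
    print(n,"cam",-f["R"].T@f["t"])
    z=W[...,2]; m=((z>0.085)&(z<0.115)&(W[...,0]>0.3)&(W[...,0]<0.85)&(abs(W[...,1])<0.5)).astype(np.uint8)
    k,l,st,c=cv2.connectedComponentsWithStats(m)
    for i in range(1,k):
        q=W[l==i]; 
        if len(q)>3: print(np.round(c[i]),len(q),np.round(q.mean(0),4),np.round(q.min(0),3),np.round(q.max(0),3),f["image"][l==i].mean(0).round())
    # tray rim
    t=W[205:235,180:210] if n=="top" else None
    zz=np.nanmedian(W[280:300,200:300,2]) if n=="top" else np.nanmedian(W[190:220,200:230,2]);print("table z",zz)
    # rim fit
    cc=np.array([0.52,0.19]) 
    f0=proj(f,[[0.5,0.19,0.0]]);print(f0)
E
```

```text
top cam [0.37045627 0.02953178 1.11403497]
[72. 83.] 154 [0.8417 0.4785 0.1035] [0.834 0.457 0.086] [0.85  0.5   0.115] [29. 26. 22.]
[338. 176.] 74 [ 0.6154 -0.1167  0.0978] [ 0.607 -0.127  0.085] [ 0.625 -0.107  0.103] [82. 82. 84.]
[423. 182.] 82 [ 0.6008 -0.3084  0.0969] [ 0.592 -0.319  0.085] [ 0.611 -0.3    0.104] [79. 79. 81.]
[195. 195.] 77 [0.5775 0.1997 0.1006] [0.569 0.191 0.085] [0.587 0.21  0.108] [82. 82. 84.]
[309. 198.] 71 [ 0.5684 -0.0513  0.0982] [ 0.56  -0.061  0.086] [ 0.579 -0.043  0.103] [79. 29. 30.]
[174. 200.] 80 [0.5678 0.2445 0.1005] [0.56  0.235 0.086] [0.579 0.256 0.11 ] [83. 83. 85.]
[119. 216.] 79 [0.5349 0.3643 0.0978] [0.526 0.355 0.085] [0.545 0.375 0.104] [48. 34. 59.]
[188. 215.] 76 [0.5341 0.2134 0.1012] [0.525 0.205 0.085] [0.545 0.225 0.107] [82. 82. 84.]
[168. 220.] 84 [0.5245 0.257  0.1002] [0.515 0.248 0.085] [0.535 0.268 0.106] [81. 81. 83.]
[203. 230.] 78 [0.501  0.1809 0.1001] [0.492 0.172 0.086] [0.511 0.192 0.107] [84. 84. 87.]
[415. 242.] 123 [ 0.4655 -0.2817  0.0909] [ 0.453 -0.297  0.086] [ 0.478 -0.269  0.097] [87. 88. 92.]
table z -
[... 344 characters left out ...]
544 0.267 0.108] [108. 107.  97.]
[281. 151.] 87 [0.5757 0.2183 0.0978] [0.563 0.188 0.085] [0.588 0.252 0.107] [114. 112. 102.]
[258. 159.] 50 [0.5035 0.1771 0.0982] [0.493 0.169 0.086] [0.512 0.192 0.106] [113. 111. 100.]
[282. 211.] 60 [ 0.5707 -0.0561  0.0961] [ 0.561 -0.063  0.085] [ 0.58  -0.043  0.104] [113.  29.  25.]
[300. 229.] 60 [ 0.6177 -0.1217  0.0964] [ 0.609 -0.129  0.086] [ 0.627 -0.11   0.102] [123. 122. 112.]
[239. 283.] 101 [ 0.467  -0.2852  0.0913] [ 0.454 -0.297  0.085] [ 0.48  -0.272  0.096] [146. 147. 142.]
[299. 291.] 79 [ 0.6025 -0.3136  0.0973] [ 0.594 -0.322  0.086] [ 0.612 -0.302  0.104] [132. 132. 122.]
table z 0.0009675895664925509
[[258.02203345 180.15355773]]
```

Call:
apply_moves(plan=[[-0.034,-0.018,0,0,0.06],[-0.034,-0.018,0,0,0.06],[-0.034,-0.018,0,0,0.06],[-0.034,-0.018,0,0,0.06],[-0.034,-0.018,0,0,0.06],[-0.034,-0.018,0,0,0.06],[-0.034,-0.018,0,0,0.06],[-0.034,-0.018,0,0,0.06],[-0.034,-0.018,0,0,0.06],[-0.034,-0.018,0,0,0.06],[-0.034,-0.018,0,0,0.06],[-0.034,-0.018,0,0,0.06]])

```text
time: 1.75
position: [0.5013, 0.2108, 0.2534]
ee_rot: [[-0.949, 0.315, 0.0], [0.315, 0.949, 0.0], [-0.0, 0.0, -1.0]]
contact_force: [-0.2, -0.2, -0.3]
gripper_width: 0.06
```

```bash
cat > fit.py <<'E'
from h import *
from scipy.optimize import least_squares
def caps(W,lo=.092,hi=.112,box=(0.4,0.68,0.1,0.32)):
    z=W[...,2];m=((z>lo)&(z<hi)&(W[...,0]>box[0])&(W[...,0]<box[1])&(W[...,1]>box[2])&(W[...,1]<box[3])).astype(np.uint8)
    k,l,st,c=cv2.connectedComponentsWithStats(m);o=[]
    for i in range(1,k):
        q=W[l==i]
        if len(q)>20:
            o.append((q[:,0].min()/2+q[:,0].max()/2,q[:,1].min()/2+q[:,1].max()/2,q[:,2].max(),len(q)))
    return np.array(o)
def lattice(pts):
    mid=pts[np.argmin(np.linalg.norm(pts-pts.mean(0),axis=1))]
    def model(p): 
        a=np.radians(p[2]+60*np.arange(6)); return np.vstack([[p[:2]],p[:2]+.046*np.c_[np.cos(a),np.sin(a)]])
    def res(p):
        m=model(p);return np.concatenate([ (m-x)[np.argmin(np.linalg.norm(m-x,axis=1))] for x in pts])*1000
    best=min((least_squares(res,[*mid,a]) for a in (0,20,40)),key=lambda r:r.cost)
    m=model(best.x); free=[x for x in m if min(np.linalg.norm(pts-x,axis=1))>.03]
    return best.x,best.cost,res(best.x).round(1),free
E
python3 - <<'E'
from bench import *
from fit import *
s=sense();print(s["time"],np.round(s["position"],4),np.round(s["ee_rot"],3).tolist(),s["gripper_width"],np.round(s["joint_positions"],0))
f=grab_frame("wrist");cv2.imwrite("pics/w1.png",f["image"][:,:,::-1]);pickle.dump(f,open("w1.pkl","wb"))
for nm in ["w1","top0"]:
    g=pickle.load(open(nm+".pkl","rb"));W=cloud(g)
    c=caps(W);print(nm,c.round(4).tolist())
    if len(c)>=4: print(lattice(c[:,:2]))
E
```

```text
1.75 [0.5013 0.2108 0.2534] [[-0.949, 0.315, 0.0], [0.315, 0.949, 0.0], [-0.0, 0.0, -1.0]] 0.06004840772809046 [-23.  38.  -6.  92.   5.  51.  41.]
w1 [[0.5269, 0.2573, 0.1047, 386.0], [0.5036, 0.181, 0.1049, 378.0], [0.5367, 0.2133, 0.1048, 371.0], [0.5702, 0.244, 0.1047, 325.0], [0.5804, 0.1996, 0.1051, 349.0]]
(array([ 0.5368551 ,  0.21275553, 43.18055872]), np.float64(0.5603237871724557), array([-0.5,  0.2, -0.3,  0.3,  0.1, -0.5,  0.2,  0.2,  0.5, -0.2]), [array([0.49282292, 0.22606593]), array([0.54734404, 0.16796734])])
top0 [[0.5782, 0.2005, 0.1075, 71.0], [0.5693, 0.2456, 0.1103, 73.0], [0.5351, 0.2146, 0.107, 72.0], [0.5249, 0.2579, 0.106, 76.0], [0.5017, 0.182, 0.1066, 73.0]]
(array([  0.5351255 ,   0.21383636, -16.91362013]), np.float64(1.2811031862529787), array([ 0.9, -0. , -0.6, -0.3,  0.1, -0.7, -0.2,  0.7, -0.2,  0.4]), [array([0.49111526, 0.22721912]), array([0.54554081, 0.16903099])])
```

View pics/w1.png

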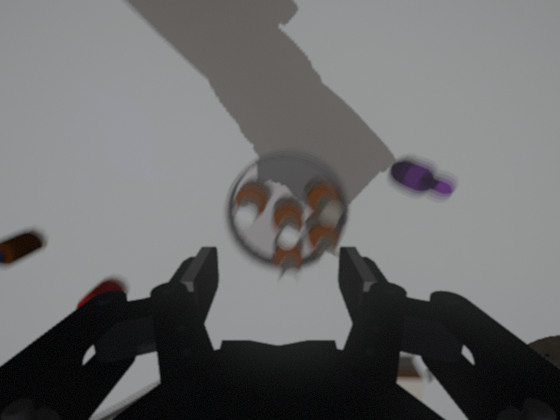

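Call:
apply_moves(plan=[[-0.0214,-0.0275,0.005,0,0.06],[-0.0214,-0.0275,0.005,0,0.06],[-0.0214,-0.0275,0.005,0,0.06],[-0.0214,-0.0275,0.005,0,0.06],[-0.0214,-0.0275,0.005,0,0.06],[-0.0214,-0.0275,0.005,0,0.06],[-0.0214,-0.0275,0.005,0,0.06],[-0.0214,-0.0275,0.005,0,0.06],[-0.0214,-0.0275,0.005,0,0.06],[-0.0214,-0.0275,0.005,0,0.06],[0,0,0,0,0.06],[0,0,0,0,0.06]])

```text
time: 2.8
position: [0.6167, -0.1176, 0.2026]
ee_rot: [[-0.948, 0.317, -0.001], [0.317, 0.948, -0.0], [0.001, -0.001, -1.0]]
contact_force: [0.7, 1.4, -0.7]
gripper_width: 0.0598
```

```bash
cat > look.py <<'E'
import sys
from bench import *
from fit import *
nm=sys.argv[1];box=tuple(map(float,sys.argv[2:6]))
s=sense();print(round(s["time"],2),np.round(s["position"],4),np.round(s["ee_rot"],3).tolist(),np.round(s["joint_positions"],0))
f=grab_frame("wrist");cv2.imwrite(f"pics/{nm}.png",f["image"][:,:,::-1]);pickle.dump(f,open(nm+".pkl","wb"))
c=caps(cloud(f),box=box);print(c.round(4).tolist())
for x in c:
    d=np.array([x[0],x[1],0])-s["position"];print("tool shift",(s["ee_rot"].T@d).round(4) if hasattr(s["ee_rot"],"T") else (np.array(s["ee_rot"]).T@d).round(4))
E
python3 look.py w2 0.56 0.68 -0.18 -0.06
```

```text
2.8 [ 0.6167 -0.1176  0.2026] [[-0.948, 0.317, -0.001], [0.317, 0.948, -0.0], [0.001, -0.001, -1.0]] [12. 49. -9. 77.  8. 55. 73.]
[[0.5712, -0.0615, 0.1013, 82.0], [0.6183, -0.1189, 0.1017, 512.0]]
tool shift [0.0608 0.0388 0.2026]
tool shift [-0.0021 -0.0007  0.2026]
```

View pics/w2.png

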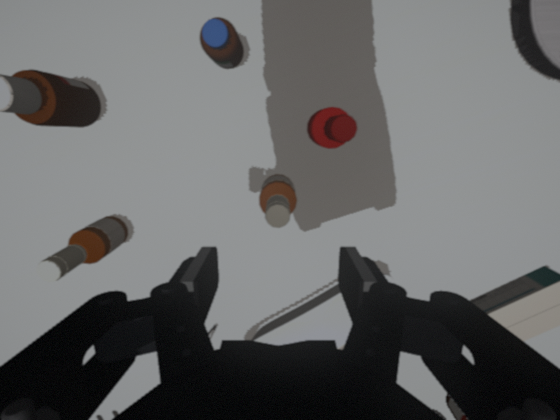

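Call:
apply_moves(plan=[[-0.002,-0.001,0.025,-0.013,0.06],[0,0,0.03,-0.013,0.06],[0,0,0.03,0,0.06],[0,0,0.02,0,0.06],[0,0,0.0095,0,0.06],[0,0,0,0,0.05],[0,0,0,0,0.035],[0,0,0,0,0.02],[0,0,0,0,0.0],[0,0,0,0,0.0],[0,0,0,0,0.0],[0,0,0,0,0.0]])

```text
time: 3.85
position: [0.6192, -0.1174, 0.0903]
ee_rot: [[-0.957, 0.29, 0.002], [0.29, 0.957, -0.0], [-0.002, 0.0, -1.0]]
contact_force: [-0.2, 0.7, 8.7]
gripper_width: 0.0186
```

Call:
apply_moves(plan=[[0,0,-0.01,0,0.0],[0,0,-0.03,0,0.0],[0,0,-0.04,0,0.0],[0,0,-0.04,0,0.0],[0,0,-0.02,0,0.0],[0,0,0,0,0.0],[0,0,0,0,0.0]])

```text
time: 4.43
position: [0.6186, -0.1175, 0.2307]
ee_rot: [[-0.957, 0.29, 0.002], [0.29, 0.957, -0.001], [-0.002, 0.0, -1.0]]
contact_force: [-0.1, -0.3, -2.0]
gripper_width: 0.0184
```

```bash
cat > held.py <<'E'
import sys
from bench import *
from fit import *
nm=sys.argv[1]
s=sense();p=s["position"];print(round(s["time"],2),np.round(p,4),np.round(s["ee_rot"],3).tolist(),s["gripper_width"],np.round(s["contact_force"],1))
ims=[]
for c in ["side","top","wrist"]:
    f=grab_frame(c);pickle.dump(f,open(f"{nm}{c}.pkl","wb"))
    u,v=proj(f,np.array(p)-[0,0,.03]);u=int(np.clip(u,60,500));v=int(np.clip(v,60,360));
    a=f["image"][v-60:v+60,u-60:u+60,::-1] if c!="wrist" else f["image"][140:340,180:380,::-1]
    ims.append(cv2.resize(a,(400,400),interpolation=2) if c!="top" else cv2.resize(a,(400,400)))
    W=cloud(f)
    if c!="wrist":
        m=(np.linalg.norm(W[...,:2]-np.array(p)[:2],axis=-1)<.03)&(W[...,2]<p[2]-.0)&(W[...,2]>p[2]-.12)
        q=W[m];print(c,len(q),q.min(0).round(4) if len(q) else "",np.nanmin(q[:,2]) if len(q) else "")
        for z0 in (0.04,.05,.06,.07,.08):
            b=q[abs(q[:,2]-(p[2]-z0))<.005]
            if len(b): print(z0,b.min(0).round(4),b.max(0).round(4))
cv2.imwrite(f"pics/{nm}.png",np.hstack([ims[0],ims[2]]))
E
python3 held.py h1
```

```text
4.43 [ 0.6186 -0.1175  0.2307] [[-0.957, 0.29, 0.002], [0.29, 0.957, -0.001], [-0.002, 0.0, -1.0]] 0.01841600869374302 [-0.1 -0.3 -2. ]
side 348 [ 0.6005 -0.1406  0.1405] 0.14049331118534344
0.04 [ 0.6006 -0.1347  0.1858] [ 0.6348 -0.1116  0.1957]
0.05 [ 0.6005 -0.1347  0.1757] [ 0.6352 -0.1194  0.1856]
0.06 [ 0.6008 -0.1362  0.1659] [ 0.6358 -0.1194  0.1756]
0.07 [ 0.6011 -0.1361  0.1557] [ 0.6335 -0.1222  0.1657]
0.08 [ 0.6013 -0.1356  0.1465] [ 0.634  -0.123   0.1555]
top 206 [ 0.5979 -0.1257  0.1399] 0.13986577829590385
0.04 [ 0.5986 -0.1209  0.1859] [ 0.6221 -0.0991  0.1956]
0.05 [ 0.5987 -0.1224  0.1761] [ 0.6201 -0.0983  0.1856]
0.06 [ 0.5981 -0.1238  0.1665] [ 0.6167 -0.099   0.1756]
0.07 [ 0.5979 -0.1257  0.1567] [ 0.6202 -0.0982  0.1651]
0.08 [ 0.5982 -0.1242  0.1484] [ 0.6117 -0.0995  0.1549]
```

View pics/h1.png

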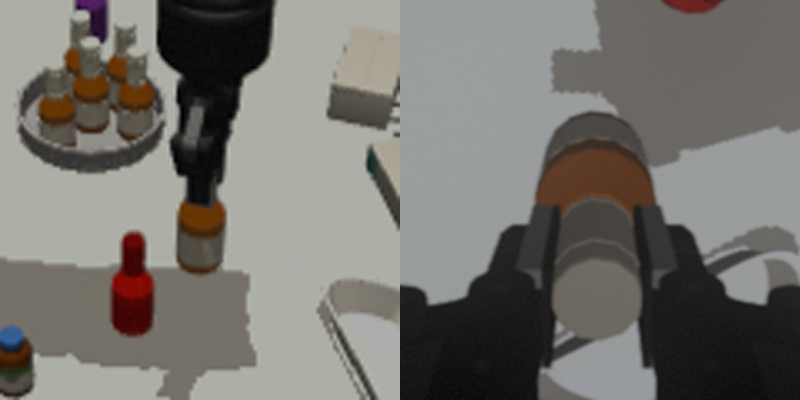

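Call:
apply_moves(plan=[[0.01,0.0165,0,0,0],[0.0175,0.0295,0,0,0],[0.0175,0.0295,0,0,0],[0.0175,0.0295,0,0,0],[0.0175,0.0295,0,0,0],[0.0175,0.0295,0,0,0],[0.0175,0.0295,0,0,0],[0.0175,0.0295,0,0,0],[0.0125,0.021,0,0,0],[0.006,0.0085,0,0,0],[0,0,0,0,0],[0,0,0,0,0]])

```text
time: 5.58
position: [0.547, 0.1674, 0.2283]
ee_rot: [[-0.957, 0.289, -0.001], [0.289, 0.957, -0.001], [0.0, -0.001, -1.0]]
contact_force: [0.4, 0.3, -0.4]
gripper_width: 0.0184
```

```bash
cat > tgt.py <<'E'
import sys
from bench import *
from h import *
s=sense();R=np.array(s["ee_rot"]);p=np.array(s["position"])
print(round(s["time"],2),p.round(4),R.round(4).tolist(),s["gripper_width"],np.round(s["contact_force"],1))
t=np.array(list(map(float,sys.argv[1:4])));print("shift",(R.T@(t-p)).round(4),"yang",np.degrees(np.arctan2(R[1,1],R[0,1])))
E
python3 tgt.py 0.5473 0.1680 0.0935; python3 held.py h2
```

```text
5.58 [0.547  0.1674 0.2283] [[-0.9572, 0.2894, -0.0008], [0.2894, 0.9572, -0.001], [0.0005, -0.0012, -1.0]] 0.018431249848986878 [ 0.4  0.3 -0.4]
shift [-0.0002  0.0008  0.1348] yang 73.17529677755685
5.58 [0.547  0.1674 0.2283] [[-0.957, 0.289, -0.001], [0.289, 0.957, -0.001], [0.0, -0.001, -1.0]] 0.018431249848986878 [ 0.4  0.3 -0.4]
side 279 [0.5287 0.1443 0.1398] 0.13977152578953583
0.04 [0.5293 0.1463 0.1841] [0.5618 0.1695 0.193 ]
0.05 [0.5292 0.1491 0.1742] [0.5617 0.1641 0.1833]
0.06 [0.529  0.1478 0.1635] [0.5617 0.1657 0.1733]
0.07 [0.5289 0.1473 0.1533] [0.5618 0.1668 0.1633]
0.08 [0.5287 0.1478 0.1434] [0.5617 0.1731 0.1528]
top 0
```

View pics/h2.png

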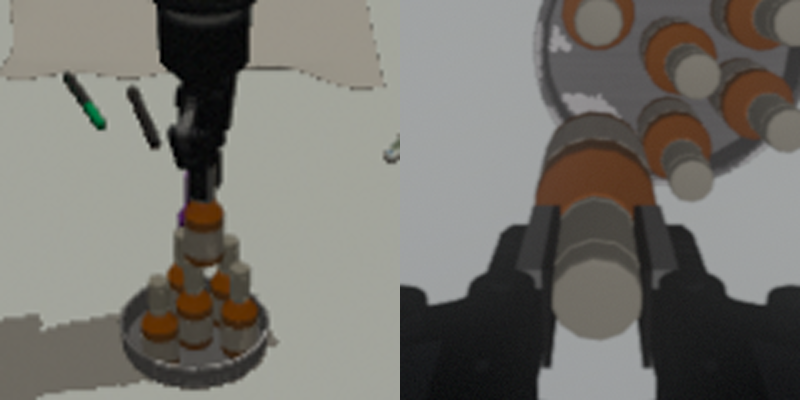

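Call:
apply_moves(plan=[[0,0.0008,0.01,0,0],[0,0,0.02,0,0],[0,0,0.02,0,0],[0,0,0.02,0,0],[0,0,0.02,0,0],[0,0,0.02,0,0],[0,0,0.01,0,0],[0,0,0.005,0,0],[0,0,0,0,0],[0,0,0,0,0]])

```text
time: 6.57
position: [0.5476, 0.1686, 0.1043]
ee_rot: [[-0.957, 0.29, 0.001], [0.29, 0.957, 0.0], [-0.001, 0.0, -1.0]]
contact_force: [0.5, -0.0, -0.3]
gripper_width: 0.0186
```

```bash
python3 tgt.py 0.5473 0.1680 0.0935; python3 held.py h3
```

```text
6.57 [0.5476 0.1686 0.1043] [[-0.9571, 0.2899, 0.0006], [0.2899, 0.9571, 0.0001], [-0.0005, 0.0003, -1.0]] 0.01857896887414718 [ 0.5 -0.  -0.3]
shift [ 0.0001 -0.0007  0.0108] yang 73.14860917006077
6.57 [0.5476 0.1686 0.1043] [[-0.957, 0.29, 0.001], [0.29, 0.957, 0.0], [-0.001, 0.0, -1.0]] 0.01857896887414718 [ 0.5 -0.  -0.3]
side 365 [ 0.5178  0.1394 -0.0023] -0.0023156223487575092
0.04 [0.5305 0.1507 0.0594] [0.5622 0.1723 0.0687]
0.05 [0.5178 0.148  0.0496] [0.5721 0.1907 0.059 ]
0.06 [0.5206 0.148  0.0394] [0.5722 0.1916 0.0493]
0.07 [0.5205 0.1397 0.0296] [0.5722 0.1916 0.0392]
0.08 [0.5202 0.1394 0.0194] [0.5722 0.1912 0.0292]
top 0
```

View pics/h3.png

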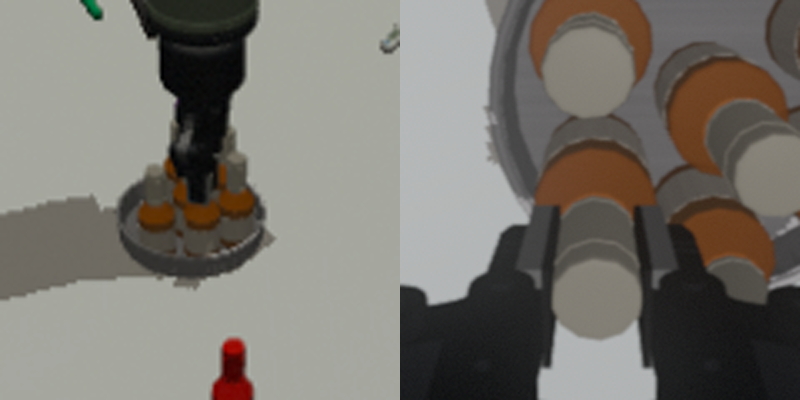

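Call:
apply_moves(plan=[[0,-0.0007,0.006,0,0],[0,0,0.003,0,0],[0,0,0.001,0,0],[0,0,0,0,0]])

```text
time: 7.05
position: [0.547, 0.168, 0.0936]
ee_rot: [[-0.957, 0.29, -0.0], [0.29, 0.957, -0.0], [0.0, -0.0, -1.0]]
contact_force: [-0.1, -0.5, -0.3]
gripper_width: 0.0182
```

Call:
apply_moves(plan=[[0,0,0.001,0,0],[0,0,0,0,0]])

```text
time: 7.22
position: [0.5473, 0.168, 0.0934]
ee_rot: [[-0.957, 0.29, 0.001], [0.29, 0.957, -0.0], [-0.001, 0.0, -1.0]]
contact_force: [-2.3, -1.4, 11.8]
gripper_width: 0.0181
```

Call:
apply_moves(plan=[[0,0,0,0,0.022],[0,0,0,0,0.026],[0,0,0,0,0.03],[0,0,0,0,0.032],[0,0,0,0,0.032]])

```text
time: 7.63
position: [0.547, 0.1681, 0.0927]
ee_rot: [[-0.957, 0.29, -0.0], [0.29, 0.957, -0.0], [0.0, -0.0, -1.0]]
contact_force: [-0.4, 0.0, 0.1]
gripper_width: 0.032
```

```bash
python3 held.py h4|head -1
```

```text
7.63 [0.547  0.1681 0.0927] [[-0.957, 0.29, -0.0], [0.29, 0.957, -0.0], [0.0, -0.0, -1.0]] 0.03203002413840143 [-0.4  0.   0.1]
```

View pics/h4.png

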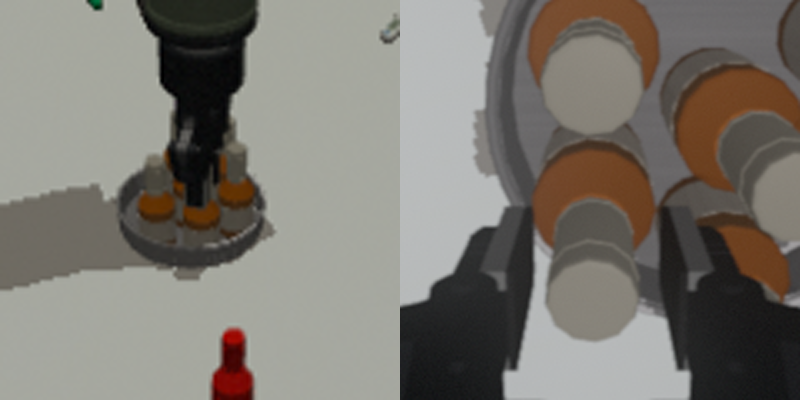

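Call:
apply_moves(plan=[[0,0,-0.01,0,0.032],[0,0,-0.03,0,0.032],[0,0,-0.04,0,0.032],[0,0,-0.04,0,0.05],[0,0,-0.02,0,0.06],[-0.0081,-0.0184,0,0,0.06],[-0.0153,-0.035,0,0,0.06],[-0.0153,-0.035,0,0,0.06],[-0.0153,-0.035,0,0,0.06],[-0.0153,-0.035,0,0,0.06],[-0.0153,-0.035,0,0,0.06],[-0.0153,-0.035,0,0,0.06]])

```text
time: 8.78
position: [0.5764, -0.0814, 0.2338]
ee_rot: [[-0.957, 0.29, 0.001], [0.29, 0.957, -0.0], [-0.001, -0.0, -1.0]]
contact_force: [1.1, 0.1, 0.3]
gripper_width: 0.0601
```

Call:
apply_moves(plan=[[-0.0153,-0.035,0,0,0.06],[-0.0153,-0.035,0,0,0.06],[-0.0153,-0.035,0,0,0.06],[-0.0153,-0.035,0,0,0.06],[-0.0153,-0.035,0,0,0.06],[-0.0153,-0.035,0,0,0.06],[-0.002,-0.004,0.03,0,0.06],[0,0,0,0,0.06],[0,0,0,0,0.06]])

```text
time: 9.53
position: [0.6039, -0.311, 0.2027]
ee_rot: [[-0.957, 0.29, -0.002], [0.29, 0.957, 0.001], [0.002, 0.001, -1.0]]
contact_force: [0.1, 0.9, 1.2]
gripper_width: 0.0601
```

```bash
python3 look.py w3 0.56 0.68 -0.37 -0.25; python3 - <<'E'
from bench import *
from fit import *
g=grab_frame("top");pickle.dump(g,open("top3.pkl","wb"));c=caps(cloud(g));print(c.round(4).tolist());print(lattice(c[:,:2]))
E
```

```text
9.53 [ 0.6039 -0.311   0.2027] [[-0.957, 0.29, -0.002], [0.29, 0.957, 0.001], [0.002, 0.001, -1.0]] [ 29.  54. -11.  63.  10.  64.  91.]
[[0.6033, -0.3113, 0.1017, 518.0]]
tool shift [ 0.     -0.0005  0.2027]
[[0.5785, 0.2003, 0.1077, 71.0], [0.5694, 0.2465, 0.1074, 74.0], [0.5444, 0.1684, 0.1069, 70.0], [0.5352, 0.2147, 0.1067, 73.0], [0.5249, 0.2585, 0.1076, 75.0], [0.5017, 0.1816, 0.1061, 71.0]]
(array([  0.53501998,   0.21394198, -17.07368961]), np.float64(2.626639331585077), array([ 0.5,  0.1, -0.7, -1.3,  0.9,  0.7, -0.1, -0.7, -0.2,  0.3, -0.3,
        1. ]), [array([0.49104729, 0.22744764])])
```

View pics/w3.png

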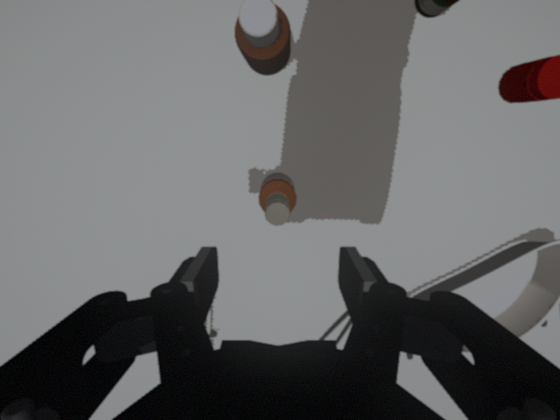

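Call:
apply_moves(plan=[[0,-0.0005,0.025,0,0.06],[0,0,0.03,0,0.06],[0,0,0.03,0,0.06],[0,0,0.02,0,0.06],[0,0,0.008,0,0.06],[0,0,0,0,0.05],[0,0,0,0,0.035],[0,0,0,0,0.02],[0,0,0,0,0.0],[0,0,0,0,0.0],[0,0,0,0,0.0],[0,0,0,0,0.0]])

```text
time: 10.63
position: [0.605, -0.3123, 0.0919]
ee_rot: [[-0.957, 0.29, 0.003], [0.29, 0.957, -0.001], [-0.003, -0.0, -1.0]]
contact_force: [-0.6, 0.4, 9.6]
gripper_width: 0.0183
```

Call:
apply_moves(plan=[[0,0,-0.01,0,0.0],[0,0,-0.03,0,0.0],[0,0,-0.04,0,0.0],[0,0,-0.04,0,0.0],[0,0,-0.02,0,0.0],[0,0,0,0,0.0],[0,0,0,0,0.0]])

```text
time: 11.22
position: [0.6045, -0.312, 0.232]
ee_rot: [[-0.957, 0.29, 0.002], [0.29, 0.957, -0.001], [-0.003, -0.001, -1.0]]
contact_force: [-0.1, 0.8, -0.6]
gripper_width: 0.0182
```

```bash
python3 held.py h5; python3 tgt.py 0.4928 0.2263 0.235
```

```text
11.22 [ 0.6045 -0.312   0.232 ] [[-0.957, 0.29, 0.002], [0.29, 0.957, -0.001], [-0.003, -0.001, -1.0]] 0.018156939833471077 [-0.1  0.8 -0.6]
side 403 [ 0.5848 -0.3356  0.1382] 0.13824912116806098
0.04 [ 0.5864 -0.3295  0.1875] [ 0.6183 -0.2989  0.1969]
0.05 [ 0.5848 -0.3296  0.1774] [ 0.6182 -0.3074  0.187 ]
0.06 [ 0.5848 -0.3295  0.1673] [ 0.6189 -0.3122  0.1766]
0.07 [ 0.585  -0.3297  0.1571] [ 0.6194 -0.3141  0.1668]
0.08 [ 0.5853 -0.3299  0.1475] [ 0.6199 -0.3144  0.157 ]
top 359 [ 0.5825 -0.3307  0.1391] 0.1390813564176639
0.04 [ 0.5843 -0.3252  0.1871] [ 0.6142 -0.2909  0.1969]
0.05 [ 0.5831 -0.3203  0.1772] [ 0.6122 -0.2917  0.1869]
0.06 [ 0.5829 -0.3162  0.1676] [ 0.6152 -0.291   0.177 ]
0.07 [ 0.5825 -0.3143  0.1575] [ 0.6117 -0.2912  0.1669]
0.08 [ 0.5832 -0.315   0.1477] [ 0.6105 -0.2914  0.1567]
11.37 [ 0.6038 -0.3117  0.2292] [[-0.9572, 0.2895, -0.0013], [0.2895, 0.9572, 0.0005], [0.0014, 0.0001, -1.0]] 0.017905260762342952 [ 0.3  0.  -1.6]
shift [ 0.2621  0.4829 -0.0054] yang 73.17147797411064
```

View pics/h5.png

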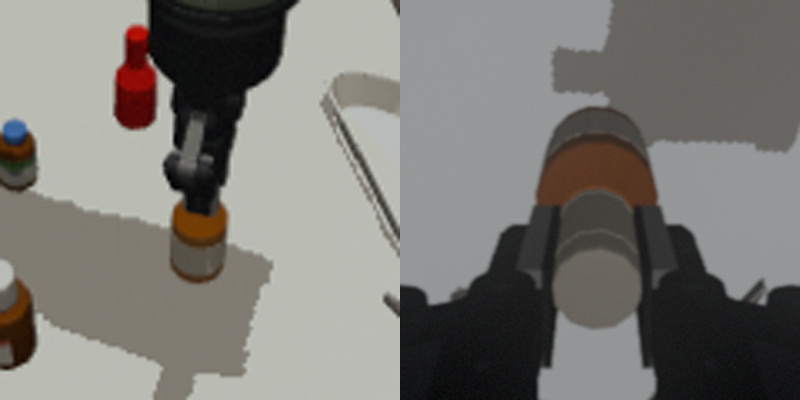

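Call:
apply_moves(plan=[[0.009,0.017,0,0,0],[0.0182,0.0338,0,0,0],[0.0182,0.0338,0,0,0],[0.0182,0.0338,0,0,0],[0.0182,0.0338,0,0,0],[0.0182,0.0338,0,0,0],[0.0182,0.0338,0,0,0],[0.0182,0.0338,0,0,0],[0.0182,0.0338,0,0,0],[0.0182,0.0338,0,0,0],[0.0182,0.0338,0,0,0],[0.0182,0.0338,0,0,0]])

```text
time: 12.37
position: [0.5156, 0.1224, 0.2293]
ee_rot: [[-0.957, 0.29, -0.001], [0.29, 0.957, -0.0], [0.001, -0.001, -1.0]]
contact_force: [1.0, 0.8, -0.7]
gripper_width: 0.0179
```

Call:
apply_moves(plan=[[0.0182,0.0338,0,0,0],[0.0182,0.0338,0,0,0],[0.0104,0.0176,0,0,0],[0.005,0.009,0,0,0],[0,0,0,0,0],[0,0,0,0,0]])

```text
time: 12.87
position: [0.4944, 0.2251, 0.2294]
ee_rot: [[-0.957, 0.29, -0.001], [0.29, 0.957, -0.001], [0.0, -0.001, -1.0]]
contact_force: [0.1, -1.1, -0.5]
gripper_width: 0.0182
```

```bash
python3 tgt.py 0.4938 0.2261 0.095; python3 held.py h6;python3 - <<'E'
from fit import *
g=pickle.load(open("h6wrist.pkl","rb"));c=caps(cloud(g));print(c.round(4).tolist());print(lattice(c[:,:2]))
E
```

```text
12.87 [0.4944 0.2251 0.2294] [[-0.957, 0.29, -0.0005], [0.29, 0.957, -0.0011], [0.0002, -0.0012, -1.0]] 0.018231330360109422 [ 0.1 -1.1 -0.5]
shift [0.0008 0.001  0.1344] yang 73.1444190759226
12.87 [0.4944 0.2251 0.2294] [[-0.957, 0.29, -0.001], [0.29, 0.957, -0.001], [0.0, -0.001, -1.0]] 0.018231330360109422 [ 0.1 -1.1 -0.5]
side 269 [0.4755 0.2007 0.1368] 0.13675414220621762
0.04 [0.4775 0.2073 0.1849] [0.508  0.2282 0.1941]
0.05 [0.4771 0.2024 0.1745] [0.5106 0.2262 0.184 ]
0.06 [0.4767 0.2064 0.1645] [0.5106 0.2221 0.1743]
0.07 [0.4763 0.2045 0.1545] [0.5103 0.2254 0.1644]
0.08 [0.4759 0.2068 0.1444] [0.5101 0.2253 0.1541]
top 0  
[[0.5034, 0.1813, 0.1047, 448.0], [0.5271, 0.2572, 0.105, 448.0], [0.587, 0.1987, 0.104, 37.0]]
(array([ 0.53298407,  0.23821429, 13.37955103]), np.float64(685.2157105173652), array([ 16.5,  12.9,   5.9, -19. , -22.4,   6.1]), [array([0.57773556, 0.24885872]), array([0.54614147, 0.28229243]), array([0.48823258, 0.22756985])])
```

View pics/h6.png

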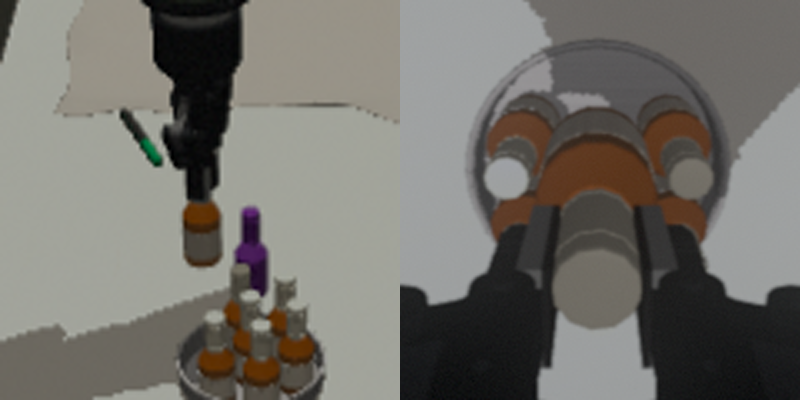

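Call:
apply_moves(plan=[[0.0005,0.001,0.01,0,0],[0,0,0.02,0,0],[0,0,0.02,0,0],[0,0,0.02,0,0],[0,0,0.02,0,0],[0,0,0.02,0,0],[0,0,0.01,0,0],[0,0,0.005,0,0],[0,0,0,0,0],[0,0,0,0,0]])

```text
time: 13.85
position: [0.4945, 0.2269, 0.1055]
ee_rot: [[-0.957, 0.29, 0.001], [0.29, 0.957, 0.0], [-0.001, 0.0, -1.0]]
contact_force: [-0.1, -0.1, 0.5]
gripper_width: 0.0185
```

```bash
python3 tgt.py 0.4938 0.2261 0.095; python3 held.py h7
```

```text
13.85 [0.4945 0.2269 0.1055] [[-0.957, 0.29, 0.0007], [0.29, 0.957, 0.0002], [-0.0006, 0.0003, -1.0]] 0.018515719785782647 [-0.1 -0.1  0.5]
shift [ 0.0004 -0.001   0.0105] yang 73.14088216518857
13.85 [0.4945 0.2269 0.1055] [[-0.957, 0.29, 0.001], [0.29, 0.957, 0.0], [-0.001, 0.0, -1.0]] 0.018515719785782647 [-0.1 -0.1  0.5]
side 182 [0.4667 0.2004 0.0006] 0.0006459302791644898
0.04 [0.475  0.2112 0.0609] [0.5173 0.2462 0.0704]
0.05 [0.4747 0.2096 0.0508] [0.5207 0.2516 0.0601]
0.06 [0.4778 0.2122 0.041 ] [0.5204 0.2469 0.0496]
0.07 [0.4667 0.212  0.0306] [0.5203 0.247  0.0398]
0.08 [0.4667 0.213  0.0213] [0.5167 0.249  0.0298]
top 32 [4.703e-01 2.022e-01 2.000e-04] 0.00020890781279316473
```

View pics/h7.png

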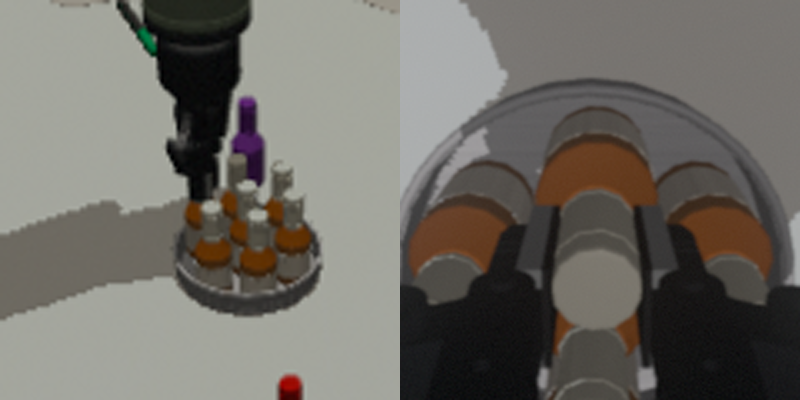

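Call:
apply_moves(plan=[[0,-0.0008,0.006,0,0],[0,0,0.003,0,0],[0,0,0,0,0],[0,0,0,0,0]])

```text
time: 14.33
position: [0.4937, 0.2262, 0.0956]
ee_rot: [[-0.957, 0.29, -0.0], [0.29, 0.957, -0.0], [0.0, -0.0, -1.0]]
contact_force: [-0.4, 0.3, -0.3]
gripper_width: 0.0182
```

Call:
apply_moves(plan=[[0,0,0.001,0,0],[0,0,0,0,0]])

```text
time: 14.5
position: [0.4939, 0.2263, 0.095]
ee_rot: [[-0.957, 0.29, 0.0], [0.29, 0.957, 0.0], [-0.0, 0.0, -1.0]]
contact_force: [0.3, 0.5, 1.0]
gripper_width: 0.0185
```

Call:
apply_moves(plan=[[0,0,0.001,0,0],[0,0,0,0,0]])

```text
time: 14.67
position: [0.4941, 0.2265, 0.0949]
ee_rot: [[-0.957, 0.29, 0.001], [0.29, 0.957, 0.0], [-0.001, 0.001, -1.0]]
contact_force: [-4.1, -1.2, 22.8]
gripper_width: 0.0184
```

Call:
apply_moves(plan=[[0,0,-0.0005,0,0],[0,0,0,0,0.022],[0,0,0,0,0.026],[0,0,0,0,0.03],[0,0,0,0,0.032],[0,0,0,0,0.032]])

```text
time: 15.17
position: [0.4938, 0.2263, 0.0942]
ee_rot: [[-0.957, 0.29, -0.0], [0.29, 0.957, -0.0], [0.0, -0.0, -1.0]]
contact_force: [-0.0, 0.2, -1.3]
gripper_width: 0.0317
```

```bash
python3 held.py h8|head -1
```

```text
15.17 [0.4938 0.2263 0.0942] [[-0.957, 0.29, -0.0], [0.29, 0.957, -0.0], [0.0, -0.0, -1.0]] 0.03172104335462807 [-0.   0.2 -1.3]
```

View pics/h8.png

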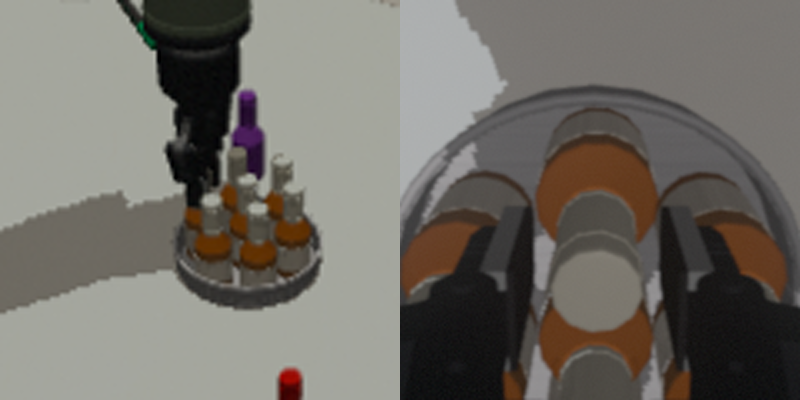

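Call:
apply_moves(plan=[[0,0,-0.01,0,0.032],[0,0,-0.02,0,0.032],[0,0,-0.03,0,0.032],[0,0,-0.04,0,0.032],[0,0,-0.04,0,0.032],[-0.01,-0.03,0,0,0.032],[-0.01,-0.035,0,0,0.032],[-0.01,-0.035,0,0,0.032],[-0.01,-0.035,0,0,0.032],[-0.01,-0.03,0,0,0.032],[-0.005,-0.015,0,0,0.032],[0,0,0,0,0.032]])

```text
time: 16.32
position: [0.4943, 0.0342, 0.2351]
ee_rot: [[-0.956, 0.294, 0.0], [0.294, 0.956, -0.002], [-0.001, -0.002, -1.0]]
contact_force: [-0.5, -0.7, -0.7]
gripper_width: 0.032
```

```bash
python3 - <<'E'
from bench import *
from fit import *
s=sense();print(s["time"],s["position"])
ims=[]
for n in ("top","side"):
    g=grab_frame(n);c=caps(cloud(g))
    if n=="top": print(c.round(4).tolist());print(lattice(c[:,:2]))
    u,v=map(int,proj(g,[.535,.213,.05]))
    ims.append(cv2.resize(g["image"][v-50:v+50,u-50:u+50,::-1],(400,400),interpolation=2))
cv2.imwrite("pics/fin.png",cv2.convertScaleAbs(np.hstack(ims),alpha=1.6))
E
```

```text
16.3167 [0.49431715 0.03419712 0.2350755 ]
[[0.5783, 0.2003, 0.1075, 71.0], [0.5687, 0.2457, 0.1072, 74.0], [0.5441, 0.1682, 0.1072, 70.0], [0.5354, 0.2142, 0.1076, 73.0], [0.5248, 0.2581, 0.1068, 76.0], [0.5016, 0.1818, 0.107, 73.0], [0.4902, 0.2274, 0.108, 75.0]]
(array([  0.53471477,   0.21366314, -17.11928555]), np.float64(2.0793148319000148), array([ 0.4, -0.2, -0.2, -0.7,  0.9,  0.6, -0.7, -0.5, -0.3,  0.4, -0.6,
        0.6,  0.5, -0.2]), [])
```

View pics/fin.png

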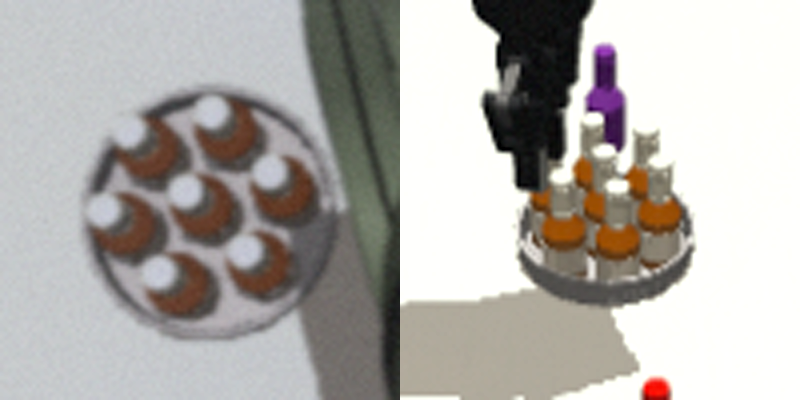

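All seven bottles stand upright in the honeycomb, each within about 1 mm of its place, and the gripper is clear of them.

```bash
python3 -c "
from bench import *
print(close_job())"
```

```text
the job is handed in; nothing more can be done
None
```

Both dropper bottles are in the tray. I gripped each by its cap, lowered it onto the floor of an empty place until the arm felt light contact, released it and withdrew. I handed the job in at about 16.4 s of the 51 s allowed.

- **Placing:** the last top picture, taken with the gripper clear, shows seven bottles upright with their caps at one height. They fit the 46 mm honeycomb to within about 1 mm.
- **Bottles already there:** the five stayed where they were, within 1 mm of their first measured positions. The red and purple look-alikes were not touched.
- **Forces:** the highest reading was about 23 N, when setting down the second bottle.
- **Disagreement:** the cameras differed by 2–3 mm in absolute position, as the calibration allows. I used the wrist camera's values, with the other two agreeing within that.

No check failed.

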